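# Open the slicer guard and take off the hub cap

## Robot

A 6-joint arm with a two-finger parallel gripper is mounted at the origin on the work surface. World frame = base frame: x ahead of the robot, y to its left, z up, the work surface at z = 0. Lengths are in mm, angles in rad, forces in N, time in s.
With the tool pointing down it reaches from about 350 to 875 mm from the base axis. Payload 4.2 kg.
Tool frame: the origin (TCP) lies between the finger pads; the fingertips stand 11 mm ahead of it and the grasp point (between the pads) lies 8 mm behind it; z points along the fingers, y is the direction in which the jaws open and shut (so a half turn about z gives the same grasp; the last joint's range is limited). The gripper opens to 85 mm and grips with 20 to 120 N. Pads are 22 mm wide; open, the fingers measure 114 mm over their backs; the gripper's body (76 mm by 85 mm) begins 54 mm behind the grasp point. The pads swing forward as they close: fully open they stand 13 mm farther back than shut.
Start: joints at [1.562, 0.385, 0.008, 0, -1.194, -0.259], TCP at [165.35, 602.71, 242.312] pointing down, gripper open.
Joint ranges: [-3.14, 3.14], [-1.21, 2.06], [-1.07, 1.41], [-3.16, 2.05], [-2.99, -0.16], [-3.1, 3.1]. Speed limits (rad/s): [2.79, 2.79, 3.14, 3.14, 3.14, 3.14].

## Interface

Orientations are given as a unit quaternion [x, y, z, w].
In Python, from bench import * gives the robot as it stands.
- The arm moves only by the tool servo_tool, never from a script. Its argument "rows" is a list of rows, each a list of 7 numbers: the opening, from 0 (shut) to 1 (fully open), then the shift along the tool's x, y, z in cm, then the turn, a rotation vector about the tool's x, y, z in degrees. A call has 1 to 12 rows; each row shifts and turns the commanded pose from where the row before left it, along the tool's axes as they then stand; what a row does not reach is not made up. A row lasts 1/10 s, in which the tool goes at most 50 mm and 8.59 degrees, less where a joint would pass 70% of its speed; a pose out of reach is approached as far as the arm can. A call is refused whole if a number of a shift passes 5 or a number of a turn 8.59, either way. A call with a gripper value outside its range is refused whole. The fingers move at their own pace and stop on an object; the grip force is fixed at half the most. Time passes only in rows, so rows that do not move let the fingers close. It gives the time, the measured TCP pose, the force and the opening at its end, in the units of the state.
- read_state(): the state, without advancing time (a new reading comes with each control period).
- get_image(name): name is "scene" or "top" or "wrist"; returns a dict with "image" (420x560x3 uint8, red, green, blue), "mtx" (3x3 intrinsics, pixels), "extrinsics" (4x4, takes a point from camera to world coordinates). Camera axes: x right, y up, looking along -z (the intrinsics and any distortion apply to the point x, -y, -z); pixel columns grow to the right and rows downward; lengths in mm; the calibration is good to about 2 mm. The wrist camera is an equidistant fisheye: a pixel r from the principal point sees the ray r / f radians off the axis. A picture is of the moment at which its call begins. There is no depth.
- job_done(): hands the job in, once; it reports no verdict.
The state is a dict: "clock": time; "joints": joint angles; "joint_vel": joint speeds; "joint_efforts": joint torques, N m; "position": TCP position; "ee_rot": TCP orientation; "contact_force": force on the tool from outside, world axes, zero at the start; "wrist_torque": the same for the moment, N m; "gripper_width": finger opening in mm.
Only numpy, scipy, OpenCV 4.12 (cv2) and the standard library are available. Lean on these libraries where they do the work, as an engineer would, in place of code of your own. Each camera call takes 0.05 s, during which the arm holds its last target. There are 200 camera calls.

## Task

Fold the clear guard of the slicer open about its hinge until it leans back past upright, about 110 degrees from lying closed, and leave it standing there. Then unlock the hub cap in the middle of the disc: nothing shows which way its thread loosens, so feel for it both ways with a light turn, turn it about 60 degrees the way that gives while it is still down on the disc, and lift it straight up off the hub. Finish while still holding the cap, upright and still, about 10 cm above its seat; leave the other kitchen things where they are.

Things in the scene. Friction and masses are not known exactly. Their poses are not given: they have to be found in the camera images.
- machine: the bench slicer, fixed: aluminium deck 250 x 250 mm (top 43 mm up) with a steel slicing disc, 170 mm across, top 50 mm up. Origin: on the vertical axis of the disc, hub and cap, at bench height. +z up; +y towards the guard's hinge; on its -x side a white housing 62 x 200 mm, 82 mm high, centred 128 mm from the origin
- guard (a joint): angle of the guard in rad: 0 = lying level over the cap, 1.57 = upright, stop at 2.7. It starts between 0 and 0.35. Stiff hinge: it stays at whatever angle it is left and takes about 5 N at the bar to move
- guard_bar (a point): middle of the guard's round steel grip bar, 12 mm thick, 160 mm free length, parallel to the hinge, 210 mm from it. The clear panel ends 54 mm short of the bar; a thin arm at each end carries the bar, which can turn between the fingers as the guard swings. Closed: at y = -100 mm, 115 mm up in the slicer's frame; opening swings it up and over towards +y
- guard_hinge (a point): middle of the guard's hinge line, which runs along the slicer's x axis: at y = +110 mm, 115 mm up in the slicer's frame
- cap_center (a point): centre of the loose black plastic hub cap (about 120 g), half-way up its 52 mm; seated it is 76 mm above the bench on the slicer's axis. x along its grip bar, z up. Ribbed round skirt 60 mm across, 29 mm high; on top a straight grip bar 50 mm long, 16 mm wide, 23 mm high. Locked, the grip bar lies within 0.1 rad of the slicer's x axis
- cap: same cap, origin under its middle. Coarse lug thread, 2 mm vertical play, does not rise as it turns. From the slicer's x axis it turns freely the loosening way (clockwise or counter-clockwise, differs each time) to an end stop at about 1.25 rad; the other way a hard stop comes at about 0.2 rad. Lifts off only when turned 0.9 to 1.2 rad (best 1.05) the loosening way
- cutter: bystander: steel ring pastry cutter 76 mm across, 40 mm high; origin at the middle of its underside
- jar: bystander: white jar 84 mm across, 110 mm high; origin at the middle of its underside
- bowl: bystander: steel bowl 150 mm across, 60 mm high; origin at the middle of its underside
- spatula: bystander: spatula 240 mm long lying on the bench

How it is judged:
By the outcome, as a careful person would: the job done as asked, in the order asked, and still so for the second after the job is handed in, while the arm keeps its last pose, push and grip.
It also fails if it takes over 58 s, if anything falls off the work surface, if the arm or the gripper's body presses on something with over 40 N, if the wrist force passes 120 N, or if a joint passes its speed limit or range.

## Working session

There is one attempt and no reset: what is moved stays moved. The work goes in short steps, Python scripts to look and compute and a tool call to move; the robot and the scene stay as the last step left them, time stands still between calls to the robot, and variables do not carry over. Pictures are saved under pics/ and viewed, about 8 in all and at most 12, crops included, and the job is handed in when it is done.

Besides the shell and the picture viewer there is one more tool, called after "Emit:" as a command line: name --pt "numbers of a row" for each row, then --argument value for the rest. servo_tool: Moves the arm, as the interface text tells. Its arguments: {"type":"object","properties":{"rows":{"type":"array","items":{"type":"array","items":{"type":"number"}}}},"required":["rows"]}

```bash
mkdir -p pics; ls
python3 - <<'E'
from bench import *
import cv2,numpy as np
s=read_state(); print({k:np.round(v,3).tolist() for k,v in s.items()})
a=[]
for n in ["scene","top"]:
    g=get_image(n); print(n,np.round(g["mtx"],1).tolist(),np.round(g["extrinsics"],4).tolist())
    cv2.imwrite(f"pics/{n}0.png",g["image"][:,:,::-1]); 
    np.savez(f"{n}0.npz",**{k:g[k] for k in("image","mtx","extrinsics")}); print(g.keys())
E
```

```text
pics
{'clock': 0.0, 'joints': [1.562, 0.386, 0.007, -0.0, -1.194, -0.259], 'joint_vel': [0.001, -0.0, 0.0, -0.002, 0.001, -0.0], 'joint_efforts': [-0.001, -39.229, 18.84, 4.186, -0.005, 0.0], 'position': [165.223, 602.178, 241.191], 'ee_rot': [0.991, -0.134, -0.0, 0.001], 'contact_force': [1.051, 0.092, -0.391], 'wrist_torque': [-0.007, 0.022, -0.008], 'gripper_width': 85.377}
scene [[407.2, 0.0, 277.8], [0.0, 407.2, 203.4], [0.0, 0.0, 1.0]] [[0.7511, -0.3893, 0.5333, 1126.9679], [0.6601, 0.4248, -0.6195, -659.4675], [0.0146, 0.8173, 0.576, 708.8879], [0.0, 0.0, 0.0, 1.0]]
dict_keys(['image', 'mtx', 'extrinsics'])
top [[380.9, 0.0, 275.8], [0.0, 380.9, 215.1], [0.0, 0.0, 1.0]] [[-0.0041, 0.9832, -0.1824, 380.98], [-0.9997, 0.0, 0.0224, 17.3707], [0.0221, 0.1824, 0.983, 1057.4136], [0.0, 0.0, 0.0, 1.0]]
dict_keys(['image', 'mtx', 'extrinsics'])
```

View pics/scene0.png

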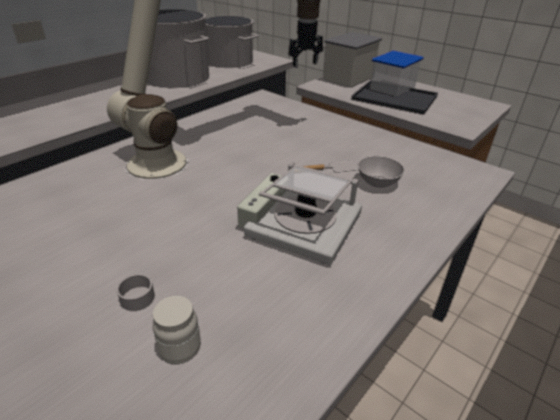

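View pics/top0.png

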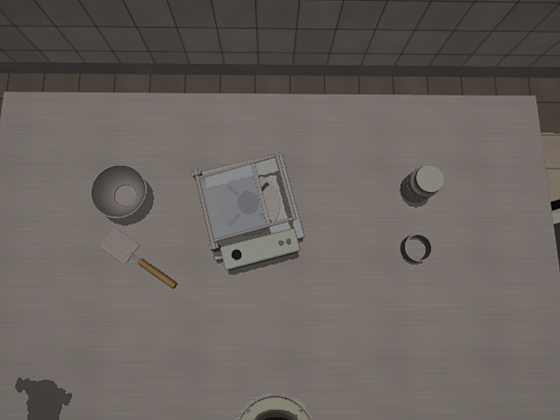

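The scene view shows the slicer near (305,205), with the housing towards the robot. In the top view the deck is around (250,205), the housing around (260,248), and the hinge on the left at about (197,175)–(215,245). The guard bar is on the right, about (282,158)–(297,225). I'll zoom in on both.

Run:
```python
import cv2,numpy as np
a=cv2.imread("pics/top0.png")[140:280,180:320]; b=cv2.imread("pics/scene0.png")[150:270,225:375]
a=cv2.resize(a,(500,500),interpolation=3); 
cv2.imwrite("pics/z0.png",a)
b=cv2.resize(b,(750,600),interpolation=3); cv2.imwrite("pics/z1.png",cv2.convertScaleAbs(b,alpha=1.4))
```

```text
(no output)
```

View pics/z0.png

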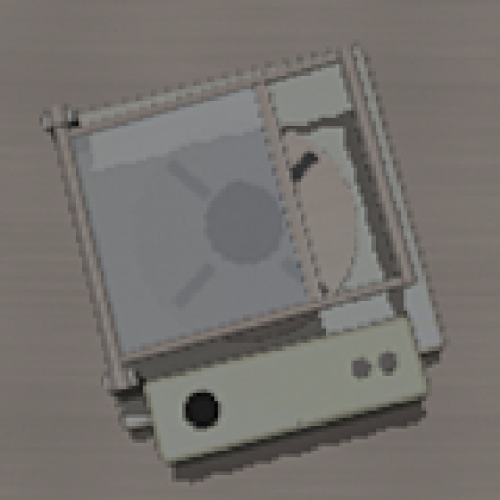

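View pics/z1.png

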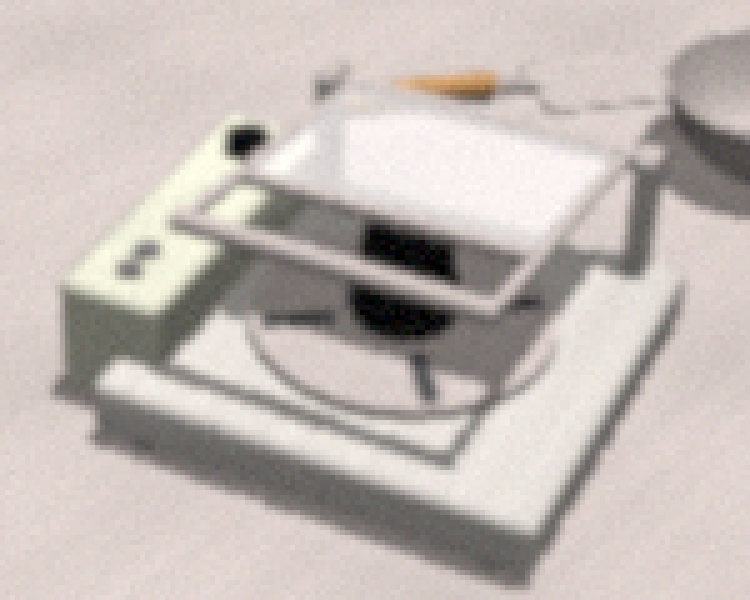

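In the crops the hinge runs (62,120)–(122,383), the bar (350,52)–(408,283) and the cap disc is at (250,222). In the scene crop the bar runs (178,218)–(495,305). I'll cast rays from these.

```bash
cat > h.py <<'E'
import numpy as np,cv2
from scipy.spatial.transform import Rotation as R
def ray(g,p):
    K,E=g["mtx"],g["extrinsics"]; q=np.linalg.solve(K,[*p,1]); d=E[:3,:3]@[q[0],-q[1],-q[2]]
    return E[:3,3],d/np.linalg.norm(d)
def plane(g,p,z): o,d=ray(g,p); return o+d*(z-o[2])/d[2]
def tri(r1,r2):
    (a,u),(b,v)=r1,r2; t=np.linalg.lstsq(np.c_[u,-v],b-a,rcond=None)[0]; x,y=a+u*t[0],b+v*t[1]
    return (x+y)/2,np.linalg.norm(x-y)
E
python3 - <<'E'
from h import *
T=dict(np.load("top0.npz"));S=dict(np.load("scene0.npz"))
z0=lambda x,y:(180+(x+.5)/3.571-.5,140+(y+.5)/3.571-.5); z1=lambda x,y:(225+x/5,150+y/5)
h=[plane(T,z0(*p),115) for p in((62,120),(122,383))]
print("hinge",np.round(h,1),"mid",np.mean(h,0), "len",np.linalg.norm(h[0]-h[1]))
d=h[0]-h[1]; print("x axis yaw",np.degrees(np.arctan2(d[1],d[0])))
hs=np.array([plane(T,z0(*p),82) for p in((145,378),(405,318),(428,393),(163,460))]); print("housing",hs.round(1),hs.mean(0))
e=hs[0]-hs[1]; print("y yaw-90",np.degrees(np.arctan2(e[1],e[0]))-90,np.linalg.norm(e))
e=hs[3]-hs[2]; print(np.degrees(np.arctan2(e[1],e[0]))-90)
print("cap",plane(T,z0(250,222),79))
b=[tri(ray(T,z0(350,52)),ray(S,z1(495,305))),tri(ray(T,z0(408,283)),ray(S,z1(178,218)))]
print("bar",b)
E
```

```text
hinge [[664.8 197.1 115. ]
 [476.1 149.5 115. ]] mid [570.44990801 173.28030847 115.        ] len 194.63774594533973
x axis yaw 14.168736263113292
housing [[483.  137.8  82. ]
 [526.3 -49.3  82. ]
 [471.8 -65.2  82. ]
 [424.7 123.7  82. ]] [476.44212272  36.74029436  82.        ]
y yaw-90 13.030880897732445 192.01169390185632
14.00929857932229
cap [598.13793451  63.72394978  79.        ]
bar [(array([706.43675853,  -7.42295188, 147.43884695]), np.float64(3.409494965372674)), (array([541.95536938, -47.17698983, 141.80904088]), np.float64(1.1267153683340645))]
```

Two independent checks agree. The slicer origin is about (598,66) with a yaw of about 14°. The guard angle is about 0.14 rad and the bar radius measures about 209 mm against the stated 210. The bar's middle is near (622,-29,145), so I'll move above it.

Emit:
servo_tool --pt "0.6 3.8 3.0 0 0 0 0" --pt "0.6 3.8 3.0 0 0 0 0" --pt "0.6 3.8 3.0 0 0 0 0" --pt "0.6 3.8 3.0 0 0 0 0" --pt "0.6 3.8 3.0 0 0 0 0" --pt "0.6 3.8 3.0 0 0 0 0" --pt "0.6 3.8 3.0 0 0 0 0" --pt "0.6 3.8 3.0 0 0 0 0" --pt "0.6 3.8 3.0 0 0 0 0" --pt "0.6 3.8 3.0 0 0 0 0" --pt "0.6 3.8 3.0 0 0 0 0" --pt "0.6 3.8 3.0 0 0 0 0"

```text
clock: 1.3
position: [510.5, 133.0, 242.1]
ee_rot: [0.991, -0.133, -0.0, 0.0]
contact_force: [1.1, 0.4, 0.1]
gripper_width: 51.3
```

Emit:
servo_tool --pt "0.6 3.8 3.0 0 0 0 0" --pt "0.6 3.8 3.0 0 0 0 0" --pt "0.6 3.8 3.0 0 0 0 0" --pt "0.6 3.8 3.0 0 0 0 0" --pt "0.5 0 0 0 0 0 -8" --pt "0.5 0 0 0 0 0 -8" --pt "0.5 0 0 0 0 0 -8" --pt "0.5 0 0 0 0 0 -5.5" --pt "0.5 0 0 0 0 0 0" --pt "0.5 0 0 0 0 0 0"

```text
clock: 2.3
position: [624.5, -21.1, 241.9]
ee_rot: [0.993, 0.122, -0.0, -0.0]
contact_force: [0.3, -0.3, 0.1]
gripper_width: 42.6
```

Run:
```python
from bench import *
from h import *
g=get_image("wrist"); cv2.imwrite("pics/w1.png",cv2.convertScaleAbs(g["image"][:,:,::-1],alpha=1.4)); np.savez("w1.npz",**{k:g[k] for k in("image","mtx","extrinsics")})
s=read_state(); print(s["clock"],s["position"],s["joints"],R.from_quat(s["ee_rot"]).as_matrix().round(3).tolist(),s["contact_force"],s["gripper_width"])
print(np.round(g["mtx"],1),np.round(g["extrinsics"],3))
```

```text
2.35 [624.50255024 -21.04605056 242.02037525] [ 2.24876959e-01  3.84975539e-01  7.62075027e-03 -1.06030772e-04
 -1.19404137e+00  1.59131271e+00] [[0.97, 0.243, -0.001], [0.243, -0.97, -0.0], [-0.001, -0.0, -1.0]] [-1.06802228  0.31268555 -0.38694991] 42.59247690524793
[[325.2   0.  284.8]
 [  0.  325.2 215. ]
 [  0.    0.    1. ]] [[ 2.42000e-01  9.17000e-01  3.18000e-01  7.06357e+02]
 [-9.70000e-01  2.29000e-01  8.00000e-02 -1.41100e+00]
 [ 0.00000e+00 -3.28000e-01  9.45000e-01  3.74402e+02]
 [ 0.00000e+00  0.00000e+00  0.00000e+00  1.00000e+00]]
```

View pics/w1.png

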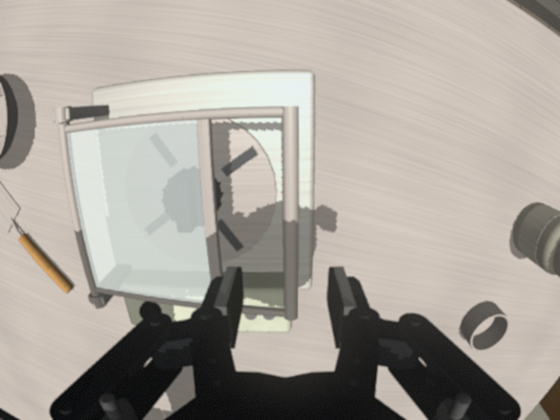

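The wrist view shows the bar upright along column 291, rows 108–318, between the finger gap (centre about column 285). The cap is near (192,198) and the hinge runs (65,115)–(97,300). I'll check it by rays.

```bash
cat >> h.py <<'E'
def fray(g,p):
    K,E=g["mtx"],g["extrinsics"]; u=(np.array(p)-K[:2,2])/K[0,0]; t=np.hypot(*u); s=np.sin(t)/t
    d=E[:3,:3]@[u[0]*s,-u[1]*s,-np.cos(t)]; return E[:3,3],d
def fplane(g,p,z): o,d=fray(g,p); return o+d*(z-o[2])/d[2]
a=np.radians(14.1); X=np.array([np.cos(a),np.sin(a),0]); Y=np.array([-np.sin(a),np.cos(a),0])
E
python3 - <<'E'
from h import *
W=dict(np.load("w1.npz"))
b=[fplane(W,p,145) for p in((291,110),(291,316))]; m=np.mean(b,0); print("bar",np.round(b,1),m.round(1))
h=[fplane(W,p,115) for p in((66,115),(97,299))]; k=np.mean(h,0); print("hinge",np.round(h,1),k.round(1)); d=h[0]-h[1]; print(np.degrees(np.arctan2(d[1],d[0])))
print("cap", fplane(W,(192,199),79))
t=np.array([624.5,-21.05,0]); print("bar mid - tcp in slicer xy",(m-t)@X,(m-t)@Y, "bar-hinge",(m-k)@X,(m-k)@Y, "origin",k-110*Y)
E
```

```text
bar [[705.   -6.3 145. ]
 [540.5 -48.5 145. ]] [622.7 -27.4 145. ]
hinge [[664.9 195.7 115. ]
 [475.3 152.  115. ]] [570.1 173.8 115. ]
12.962359505091714
cap [601.14827955  65.16881787  79.        ]
bar mid - tcp in slicer xy -3.2420921845721264 -5.711513853687045 bar-hinge 2.0376460319749747 -207.9871210796747 origin [596.89960651  67.15930565 115.        ]
```

Emit:
servo_tool --pt "0.5 -0.3 0.6 2.0 0 0 0" --pt "0.5 0 0 3.0 0 0 0" --pt "0.5 0 0 3.0 0 0 0" --pt "0.5 0 0 2.2 0 0 0" --pt "0.5 0 0 0 0 0 0" --pt "0 0 0 0 0 0 0" --pt "0 0 0 0 0 0 0" --pt "0 0 0 0 0 0 0" --pt "0 0 0 0 0 0 0" --pt "0 0 0 0 0 0 0"

```text
clock: 3.35
position: [623.9, -25.7, 141.7]
ee_rot: [0.992, 0.123, 0.002, -0.001]
contact_force: [-0.5, 5.9, -0.2]
gripper_width: 9.5
```

Run:
```python
from h import *
from bench import *
s=read_state();print(s["position"],s["gripper_width"],s["contact_force"])
# arc table in tool axes (tool y=-Y, tool z=down), cm
th=.14; 
for st in np.radians([3]+[5]*18+[6]):
    n=th+st; dy=-210*(np.cos(n)-np.cos(th)); dz=210*(np.sin(n)-np.sin(th)); print(round(np.degrees(n),1),[0,round(-dy/10,2),round(-dz/10,2)]); th=n
```

```text
[623.90093103 -25.73169315 141.65655939] 9.492184515048281 [-0.49708819  5.93537437 -0.2313223 ]
11.0 [0, np.float64(-0.18), np.float64(-1.08)]
16.0 [0, np.float64(-0.43), np.float64(-1.78)]
21.0 [0, np.float64(-0.58), np.float64(-1.74)]
26.0 [0, np.float64(-0.73), np.float64(-1.68)]
31.0 [0, np.float64(-0.87), np.float64(-1.61)]
36.0 [0, np.float64(-1.01), np.float64(-1.53)]
41.0 [0, np.float64(-1.14), np.float64(-1.43)]
46.0 [0, np.float64(-1.26), np.float64(-1.33)]
51.0 [0, np.float64(-1.37), np.float64(-1.21)]
56.0 [0, np.float64(-1.47), np.float64(-1.09)]
61.0 [0, np.float64(-1.56), np.float64(-0.96)]
66.0 [0, np.float64(-1.64), np.float64(-0.82)]
71.0 [0, np.float64(-1.7), np.float64(-0.67)]
76.0 [0, np.float64(-1.76), np.float64(-0.52)]
81.0 [0, np.float64(-1.8), np.float64(-0.36)]
86.0 [0, np.float64(-1.82), np.float64(-0.21)]
91.0 [0, np.float64(-1.83), np.float64(-0.05)]
96.0 [0, np.float64(-1.83), np.float64(0.11)]
101.0 [0, np.float64(-1.81), np.float64(0.27)]
107.0 [0, np.float64(-2.13), np.float64(0.53)]
```

Emit:
servo_tool --pt "0 0 -0.18 -1.08 0 0 0" --pt "0 0 -0.43 -1.78 0 0 0" --pt "0 0 0 0 0 0 0"

```text
clock: 3.65
position: [622.3, -20.0, 171.7]
ee_rot: [0.992, 0.124, 0.002, -0.001]
contact_force: [-0.7, 4.7, -1.5]
gripper_width: 9.5
```

Emit:
servo_tool --pt "0 0 -0.58 -1.74 0 0 0" --pt "0 0 -0.73 -1.68 0 0 0" --pt "0 0 -0.87 -1.61 0 0 0" --pt "0 0 -1.01 -1.53 0 0 0" --pt "0 0 0 0 0 0 0"

```text
clock: 4.15
position: [614.6, 9.8, 238.2]
ee_rot: [0.992, 0.124, 0.002, 0.0]
contact_force: [-1.0, -0.7, 2.2]
gripper_width: 9.4
```

Run:
```python
from bench import *
from h import *
g=get_image("scene"); s=g["image"][80:270,200:400,::-1]
w=get_image("wrist")["image"][:,:,::-1]
s=cv2.resize(s,(400,380),interpolation=3); w=cv2.resize(w,(400,300))
c=np.zeros((380,800,3),np.uint8); c[:,:400]=s; c[:300,400:]=w
cv2.imwrite("pics/c2.png",cv2.convertScaleAbs(c,alpha=1.4)); st=read_state(); print(st["position"],st["contact_force"],st["wrist_torque"],st["gripper_width"])
```

```text
[614.80766491   8.8423156  236.810732  ] [ 1.01806849 -1.52213779  2.87429193] [-0.3555664  -0.29507104  0.13128798] 9.559627552801887
```

View pics/c2.png

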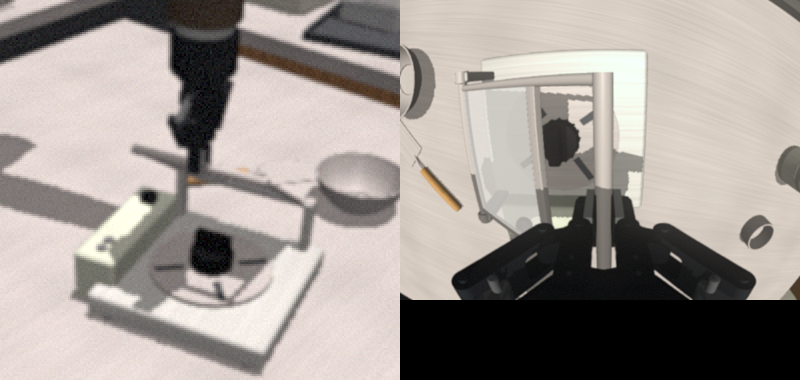

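The guard is held and swinging, with the bar between the pads at about 36° and a radius check of 211 mm. I'll continue along the arc to 110°.

Emit:
servo_tool --pt "0 0 -1.14 -1.43 0 0 0" --pt "0 0 -1.26 -1.33 0 0 0" --pt "0 0 -1.37 -1.21 0 0 0" --pt "0 0 -1.47 -1.09 0 0 0" --pt "0 0 -1.56 -0.96 0 0 0" --pt "0 0 -1.64 -0.82 0 0 0" --pt "0 0 -1.7 -0.67 0 0 0" --pt "0 0 -1.76 -0.52 0 0 0" --pt "0 0 0 0 0 0 0"

```text
clock: 5.15
position: [585.4, 122.5, 321.2]
ee_rot: [0.992, 0.123, 0.003, 0.003]
contact_force: [-4.0, -4.4, 17.8]
gripper_width: 8.9
```

Emit:
servo_tool --pt "0 0 -1.8 -0.36 0 0 0" --pt "0 0 -1.82 -0.21 0 0 0" --pt "0 0 -1.83 -0.05 0 0 0" --pt "0 0 -1.83 0.11 0 0 0" --pt "0 0 -1.81 0.27 0 0 0" --pt "0 0 -1.6 0.38 0 0 0" --pt "0 0 -1.6 0.5 0 0 0" --pt "0 0 0 0 0 0 0" --pt "0 0 0 0 0 0 0"

```text
clock: 6.05
position: [554.4, 245.7, 312.1]
ee_rot: [0.992, 0.125, 0.002, -0.002]
contact_force: [-8.3, 5.6, 11.8]
gripper_width: 9.5
```

Emit:
servo_tool --pt "0.5 0 0 0 0 0 0" --pt "0.5 0 0 0 0 0 0" --pt "0.5 0 0 0 0 0 0" --pt "0.5 0 0 0 0 0 0" --pt "0.5 0 0 -2 0 0 0" --pt "0.5 0 0 -3 0 0 0" --pt "0.5 0 0 -2 0 0 0" --pt "0.5 0 0 0 0 0 0"

```text
clock: 6.85
position: [556.0, 243.8, 381.8]
ee_rot: [0.992, 0.123, 0.003, -0.001]
contact_force: [0.3, 0.8, 0.6]
gripper_width: 42.7
```

Emit:
servo_tool --pt "0.5 0 3.6 0 0 0 0" --pt "0.5 0 3.6 0 0 0 0" --pt "0.5 0 3.6 0 0 0 0" --pt "0.5 -0.2 3.7 0 0 0 0" --pt "0.5 0 3.7 0 0 0 0" --pt "0.5 0 0 4 0 0 0" --pt "0.5 0 0 4 0 0 0" --pt "0.5 0 0 4 0 0 0" --pt "0.5 0 0 4 0 0 0" --pt "0.5 0 0 0 0 0 0" --pt "0.5 0 0 0 0 0 0"

```text
clock: 7.95
position: [597.6, 66.4, 218.4]
ee_rot: [0.992, 0.123, -0.001, 0.001]
contact_force: [0.8, 0.2, 1.6]
gripper_width: 42.5
```

Run:
```python
from bench import *
from h import *
g=get_image("wrist"); np.savez("w3.npz",**{k:g[k] for k in("image","mtx","extrinsics")})
cv2.imwrite("pics/w3.png",cv2.convertScaleAbs(g["image"][:,:,::-1],alpha=1.5))
g=get_image("scene"); cv2.imwrite("pics/s3.png",g["image"][:,:,::-1])
st=read_state(); print(st["position"],st["ee_rot"],st["joints"],st["contact_force"],st["wrist_torque"],st["gripper_width"])
```

```text
[598.84889971  67.07515629 220.91961183] [ 9.92352512e-01  1.23416272e-01  2.21680011e-03 -4.92646909e-05] [ 3.80448085e-01  3.60047795e-01 -8.56343874e-02  1.14433229e-03
 -1.12080107e+00  1.43731682e+00] [-0.03229979 -0.12194044  0.37230203] [ 0.01862704  0.01370314 -0.01844462] 42.68149040370869
```

View pics/w3.png

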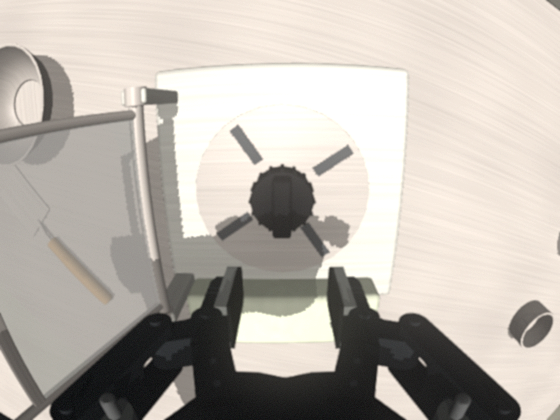

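The wrist view shows the guard standing open. The cap's skirt is centred at about (282,202), and its grip bar runs upright in the image from (281,177) to (283,236), so it lines up with the tool's x axis. I'll fix its position by rays.

Run:
```python
from h import *
W=dict(np.load("w3.npz"))
b=[fplane(W,p,102) for p in((281,177),(283,236))]; m=np.mean(b,0); d=b[0]-b[1]; print(np.round(b,1),m.round(1),np.linalg.norm(d),"yaw",np.degrees(np.arctan2(d[1],d[0])))
print("skirt",fplane(W,(282,200),79))
t=np.array([598.8,67.1,0]); print("shift X, tool y:",(m-t)@X,-(m-t)@Y)
```

```text
[[625.6  75.5 102. ]
 [577.5  61.8 102. ]] [601.5  68.6 102. ] 49.91794736644561 yaw 15.855304909798617
skirt [600.87188554  68.64780979  79.        ]
shift X, tool y: 3.0379904607127717 -0.8296876965144868
```

Emit:
servo_tool --pt "0.45 0.2 -0.1 3 0 0 -1" --pt "0.45 0 0 3 0 0 0" --pt "0.45 0 0 3 0 0 0" --pt "0.45 0 0 2 0 0 0" --pt "0.45 0 0 1.5 0 0 0" --pt "0.45 0 0 0 0 0 0" --pt "0.45 0 0 0 0 0 0"

```text
clock: 8.75
position: [600.6, 68.7, 95.5]
ee_rot: [0.991, 0.132, 0.002, -0.0]
contact_force: [0.0, 0.1, 0.5]
gripper_width: 38.7
```

Emit:
servo_tool --pt "0 0 0 0 0 0 0" --pt "0 0 0 0 0 0 0" --pt "0 0 0 0 0 0 0" --pt "0 0 0 0 0 0 0" --pt "0 0 0 0 0 0 0"

```text
clock: 9.25
position: [600.4, 68.7, 95.6]
ee_rot: [0.991, 0.132, 0.002, -0.0]
contact_force: [-0.5, 0.7, 5.7]
gripper_width: 14.7
```

```bash
cat > st.py <<'E'
from bench import *
from h import *
s=read_state(); M=R.from_quat(s["ee_rot"]).as_matrix()
print(s["clock"],"p",s["position"].round(1),"yaw",np.degrees(np.arctan2(M[1,0],M[0,0])).round(1),"F",np.round(s["contact_force"],1),"T",np.round(s["wrist_torque"],2),"w",round(s["gripper_width"],1),"tilt",M[:,2].round(3))
E
python3 st.py
```

```text
9.25 p [600.4  68.7  95.6] yaw 15.2 F [-0.5  0.7  5.7] T [ 0.18  0.24 -0.05] w 14.7 tilt [ 0.004  0.001 -1.   ]
```

Grip on the cap's bar is 14.7 mm wide. I'll feel one way first with a light turn.

Emit:
servo_tool --pt "0 0 0 0 0 0 3" --pt "0 0 0 0 0 0 3" --pt "0 0 0 0 0 0 0" --pt "0 0 0 0 0 0 0"

```text
clock: 9.65
position: [600.6, 68.6, 95.6]
ee_rot: [0.997, 0.08, 0.002, -0.0]
contact_force: [0.8, -0.8, 6.1]
gripper_width: 14.4
```

```bash
python3 st.py
```

```text
9.65 p [600.6  68.6  95.6] yaw 9.2 F [ 0.8 -0.8  6.1] T [-0.01  0.04 -0.1 ] w 14.4 tilt [ 0.004  0.001 -1.   ]
```

Emit:
servo_tool --pt "0 0 0 0 0 0 3" --pt "0 0 0 0 0 0 3" --pt "0 0 0 0 0 0 0" --pt "0 0 0 0 0 0 0"

```text
clock: 10.05
position: [600.7, 69.1, 95.6]
ee_rot: [1.0, 0.028, 0.002, -0.001]
contact_force: [-0.8, 1.8, 5.1]
gripper_width: 14.6
```

```bash
python3 st.py
```

```text
10.05 p [600.7  69.1  95.6] yaw 3.2 F [-0.8  1.8  5.1] T [0.4  0.09 0.06] w 14.6 tilt [ 0.005  0.001 -1.   ]
```

Emit:
servo_tool --pt "0 0 0 0 0 0 3" --pt "0 0 0 0 0 0 2" --pt "0 0 0 0 0 0 0" --pt "0 0 0 0 0 0 0"

```text
clock: 10.45
position: [600.7, 69.1, 95.6]
ee_rot: [1.0, -0.013, 0.002, -0.0]
contact_force: [-0.4, 1.9, 4.4]
gripper_width: 14.6
```

```bash
python3 st.py
```

```text
10.45 p [600.7  69.1  95.6] yaw -1.5 F [-0.4  1.9  4.4] T [0.34 0.13 1.24] w 14.6 tilt [ 0.005  0.    -1.   ]
```

The moment jumped to 1.24 N·m at about 0.2–0.27 rad clockwise, so that is the hard stop. Now I'll feel the other way.

Emit:
servo_tool --pt "0 0 0 0 0 0 -5" --pt "0 0 0 0 0 0 -6" --pt "0 0 0 0 0 0 -6" --pt "0 0 0 0 0 0 -6" --pt "0 0 0 0 0 0 -4" --pt "0 0 0 0 0 0 0" --pt "0 0 0 0 0 0 0"

```text
clock: 11.15
position: [600.6, 68.6, 95.6]
ee_rot: [0.976, 0.218, 0.002, 0.0]
contact_force: [0.6, 1.4, 6.4]
gripper_width: 14.3
```

```bash
python3 st.py
```

```text
11.15 p [600.6  68.6  95.6] yaw 25.2 F [0.6 1.4 6.4] T [0.04 0.09 0.12] w 14.3 tilt [ 0.004  0.001 -1.   ]
```

Emit:
servo_tool --pt "0 0 0 0 0 0 -4" --pt "0 0 0 0 0 0 -4" --pt "0 0 0 0 0 0 0" --pt "0 0 0 0 0 0 0"

```text
clock: 11.55
position: [600.6, 68.6, 95.6]
ee_rot: [0.958, 0.286, 0.002, 0.0]
contact_force: [-0.0, 0.3, 5.6]
gripper_width: 14.5
```

```bash
python3 st.py
```

```text
11.55 p [600.6  68.6  95.6] yaw 33.2 F [-0.   0.3  5.6] T [0.08 0.04 0.1 ] w 14.5 tilt [ 0.004  0.001 -1.   ]
```

Counter-clockwise runs free past 0.33 rad with no moment, so that is the loosening way. I'll turn to about 60° from the slicer's x axis, which is a tool yaw of about 74°.

Emit:
servo_tool --pt "0 0 0 0 0 0 -6" --pt "0 0 0 0 0 0 -6" --pt "0 0 0 0 0 0 -6" --pt "0 0 0 0 0 0 -6" --pt "0 0 0 0 0 0 -6" --pt "0 0 0 0 0 0 -6" --pt "0 0 0 0 0 0 -5" --pt "0 0 0 0 0 0 0" --pt "0 0 0 0 0 0 0"

```text
clock: 12.45
position: [600.7, 68.8, 95.6]
ee_rot: [0.797, 0.603, 0.002, 0.001]
contact_force: [0.8, 0.8, 6.2]
gripper_width: 14.4
```

```bash
python3 st.py
```

```text
12.45 p [600.7  68.8  95.6] yaw 74.2 F [0.8 0.8 6.2] T [0.21 0.07 0.04] w 14.4 tilt [ 0.005  0.001 -1.   ]
```

Emit:
servo_tool --pt "0 0 0 -0.3 0 0 0" --pt "0 0 0 -0.3 0 0 0" --pt "0 0 0 -0.3 0 0 0" --pt "0 0 0 -0.3 0 0 0" --pt "0 0 0 0 0 0 0"

```text
clock: 12.95
position: [599.2, 68.6, 105.8]
ee_rot: [0.798, 0.603, 0.0, 0.0]
contact_force: [-0.4, 3.8, -0.5]
gripper_width: 14.3
```

```bash
python3 st.py
```

```text
12.95 p [599.2  68.6 105.8] yaw 74.2 F [-0.4  3.8 -0.5] T [ 0.78 -0.03  0.03] w 14.3 tilt [ 0.  0. -1.]
```

It came free with almost no force. Lifting the rest of the way.

Emit:
servo_tool --pt "0 0 0 -0.5 0 0 0" --pt "0 0 0 -0.8 0 0 0" --pt "0 0 0 -1.2 0 0 0" --pt "0 0 0 -1.5 0 0 0" --pt "0 0 0 -1.5 0 0 0" --pt "0 0 0 -1.5 0 0 0" --pt "0 0 0 -1.2 0 0 0" --pt "0 0 0 -0.7 0 0 0" --pt "0 0 0 0 0 0 0" --pt "0 0 0 0 0 0 0" --pt "0 0 0 0 0 0 0" --pt "0 0 0 0 0 0 0"

```text
clock: 14.15
position: [598.7, 68.2, 193.6]
ee_rot: [0.798, 0.603, -0.001, -0.0]
contact_force: [0.5, -0.2, -1.7]
gripper_width: 14.8
```

```bash
python3 st.py
python3 - <<'E'
from bench import *
from h import *
s=get_image("scene")["image"][60:270,190:410,::-1]
w=get_image("wrist")["image"][:,:,::-1]
s=cv2.resize(s,(400,382),interpolation=3); w=cv2.resize(w,(400,300))
c=np.zeros((382,800,3),np.uint8); c[:,:400]=s; c[:300,400:]=w
cv2.imwrite("pics/c4.png",cv2.convertScaleAbs(c,alpha=1.4))
E
```

```text
14.15 p [598.7  68.2 193.6] yaw 74.2 F [ 0.5 -0.2 -1.7] T [-0.02 -0.01 -0.06] w 14.8 tilt [-0.002 -0.001 -1.   ]
```

View pics/c4.png

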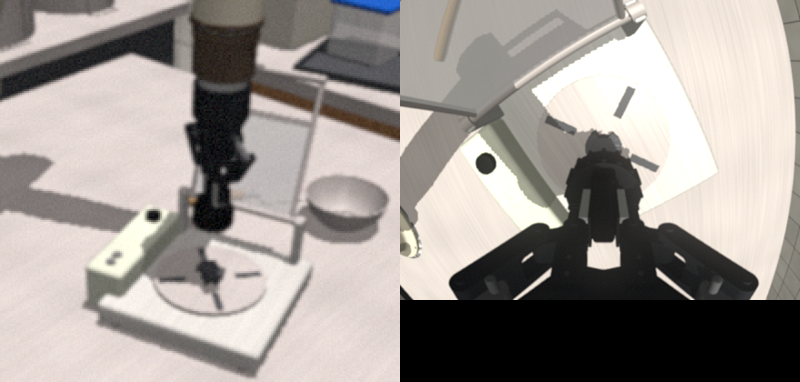

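The view shows the cap hanging upright in the fingers, clear of the bare hub at about (210,272) in the left panel. The guard is standing open, with its bar end at about (325,80). I'll check the guard angle from that point before handing in.

```bash
python3 - <<'E'
from h import *
S=dict(np.load("scene0.npz")); H=np.array([571,173.3,115])+0*X
o,d=ray(S,(190+325*.55,60+80*.55))
for xe in(80,85,90):  # intersect ray with plane slicer-x = xe at the bar's far end
    t=((H+xe*X-o)@X)/(d@X); p=o+d*t-H; y,z=p@Y,p[2]; print(xe,y.round(),z.round(),"r",np.hypot(y,z).round(),"ang",np.degrees(np.arctan2(z,-y)).round(1))
E
python3 st.py
```

```text
80 103.0 186.0 r 212.0 ang 118.9
85 82.0 194.0 r 211.0 ang 113.0
90 62.0 202.0 r 211.0 ang 107.1
14.25 p [598.8  68.2 193.8] yaw 74.2 F [-0.4  0.9 -2. ] T [ 0.01  0.03 -0.01] w 14.6 tilt [-0.001 -0.    -1.   ]
```

Emit:
servo_tool --pt "0 0 0 -0.2 0 0 0" --pt "0 0 0 0 0 0 0" --pt "0 0 0 0 0 0 0" --pt "0 0 0 0 0 0 0" --pt "0 0 0 0 0 0 0"

```text
clock: 14.75
position: [599.0, 68.3, 196.4]
ee_rot: [0.798, 0.603, -0.0, 0.0]
contact_force: [0.7, 0.5, -1.8]
gripper_width: 14.5
```

```bash
python3 -c "
from bench import *
job_done()"; python3 st.py
```

```text
the job is handed in; nothing more can be done
the job is handed in; nothing more can be done
```

The guard is open and the hub cap is off. I handed the job in at about 14.8 s of the 58 s allowed, still holding the cap.

- **Guard:** I gripped the bar, swung it along its arc and let go. At release the tool position put it at about 110.5°. A single-ray camera check afterwards gave 107–119° depending on where I take the bar's end to be, and 113° at the best guess. That agrees only roughly with 110°, but the guard is clearly standing past upright.
- **Thread direction:** Clockwise, seen from above, hit a hard stop of about 1.2 N·m roughly 15° from the slicer's x axis. Counter-clockwise turned freely, so that is the loosening way.
- **Cap:** I turned it to about 60° counter-clockwise while pressing it down lightly (about 6 N), and it lifted off without resistance.
- **Last readings:** The cap is about 101 mm above its seat, with the tool vertical. The grip is steady at 14.5 mm wide and carries a load of about 1.8 N.
- **Other things:** I saw no sign of touching any of the other kitchen things. The wrist force stayed under about 20 N in every reading I took.

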